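Gauge the inside depth of a lotion bottle

ROBOT

A 6-joint arm with a two-finger parallel gripper is mounted at the origin on the work surface. World frame = base frame: x ahead of the robot, y to its left, z up, the work surface at z = 0. Lengths are in m, angles in rad, forces in N, time in s.
With the tool pointing down it reaches from about 0.4 to 0.825 m from the base axis. Payload 7 kg.
Tool frame: the origin (TCP) lies at the very end of the fingers, on their centre line; the grasp point (between the pads) lies 19 mm behind it; z points along the fingers, y is the line along which they close (so a half turn about z gives the same grasp; the last joint's range is limited). The gripper opens to 88 mm and grips with 3 to 60 N. Pads are 19 mm wide; open, the fingers measure 130 mm over their backs; the gripper's body (78 mm by 193 mm) begins 47 mm behind the grasp point.
Start: joints at [1.46, 0.359, 0.012, 0, -1.224, -0.288], TCP at [0.262, 0.622, 0.2] pointing down, gripper open.
Joint ranges: [-3.07, 3.07], [-1.43, 2.12], [-1.02, 1.25], [-3.03, 1.67], [-3.05, -0], [-3.03, 3.03]. Speed limits (rad/s): [2.39, 2.39, 3.01, 3.14, 3.14, 3.14].

INTERFACE

Orientations are given as [roll, pitch, yaw] about the fixed x, y, z axes, in that order (R = Rz(yaw) Ry(pitch) Rx(roll)).
In Python, from station import arm gives the robot as it stands. The module is installed in compiled form; this text tells all that it offers.
- The arm moves only by the shell command python3 -m crank 'ROWS' [FORCE]. ROWS is JSON, a list of rows, each an object of numbers: "dx", "dy", "dz": the shift along the world's x, y, z in m; "twist": the turn about the world's z in degrees; "grip": the opening, from -1 (shut) to 1 (fully open). A call has exactly 5 rows; each row is the pose to reach, as a shift and turn from the pose commanded when the call began; what a row does not reach only later rows make up. A row lasts 1/12 s, in which the tool goes at most 41.7 mm and 7.16 degrees, less where a joint would pass 70% of its speed; a pose out of reach is approached as far as the arm can. A call with a gripper value outside its range is refused whole. The fingers move at their own pace and stop on an object; FORCE is the grip in N (left out, the last holds). Time passes only in rows, so rows that repeat a pose let the fingers close, or fill a call up. It gives the time, the measured TCP pose, the force, the opening and the grip force at its end, in the units of the state.
- arm.get_state(): the state, without advancing time (a new reading comes with each control period).
- arm.grab_frame(name): name is "scene" or "top" or "wrist"; returns the picture (420x560x3 uint8, red, green, blue); there is no depth.
- arm.get_calibration(name): a dict with "fx", "fy", "cx", "cy" (pixels), "cam_to_world" (4x4, takes a point from camera to world coordinates); the wrist camera has in their place "tool_from_camera" (4x4, takes a point from camera to tool coordinates, whose origin is the TCP and whose axes are the flange's). Camera axes: x right, y down, z forward; pixel columns grow to the right and rows downward; lengths in m; the calibration is good to about 2 mm. A picture is of the moment at which its call begins: read the wrist's pose just before it. get_calibration takes no time and is no camera call.
- arm.job_done(): hands the job in; it is judged then, once.
The state is a dict: "t": time; "q": joint angles; "qd": joint speeds; "joint_efforts": joint torques, N m; "eef_pos": TCP position; "ee_rot": TCP orientation; "force": force on the tool from outside, world axes, zero at the start; "moment": the same for the moment, N m; "width": finger opening in m; "gripper_force": force on a finger pad.
Only numpy, scipy, OpenCV 4.12 (cv2) and the standard library are available. Lean on these libraries where they do the work, as an engineer would, in place of code of your own. Each camera call takes 0.05 s, during which the arm holds its last target. There are 200 camera calls.

TASK

Measure how deep the open white bottle is inside, so that its pump tube can be cut to length: take the depth gauge from its blue block, lower it into the bottle's mouth and press it gently straight down until the collar sits on the lip and you feel the rod touch bottom. Then lift it out and stand it back in its block, fully down, with the collar left just where the bottle pushed it. Keep the bottle standing where it is and leave the other things alone.

Things in the scene. Friction and masses are not known exactly. Their poses are not given: they have to be found in the camera images.
- gauge_grip (a point): Depth gauge, a loose upright tool, 0.1 kg, 157 mm long: a round steel rod, 8 mm in diameter with ring marks every 10 mm, under a black round grip, 20 mm in diameter, 42 mm tall. It starts standing in the blue block, leaning a few degrees at most. This point is the centre of the grip, on the rod's axis, 136 mm above the rod's tip; z runs up the rod. An orange collar rides on the rod.
- gauge_tip (a point): The lower end of the gauge's rod (chamfered), on its axis; the whole gauge is 157 mm long. At the start it stands on the floor of the block's hole.
- collar (a joint): Collar's place on the rod, in m, growing upwards: flange underside to rod tip = 0.050 + value (travel 0.048). Friction holds it where it is left; it takes about 5 N to slide. It starts 50 to 56 mm from the tip, less than the bottle's depth: it meets the lip before the rod meets the bottom, and the lip then pushes it up the rod.
- collar_seat (a point): Orange stop collar on the gauge's rod: centre of the flat underside of its flange, which comes to rest on the bottle's lip. Flange 34 mm in diameter, 12 mm tall with its hub; under it a tapered centring plug reaches 8 mm down (17 mm wide at the flange, 11 mm at its end) and enters the bottle's mouth.
- block_seat (a point): Centre of the floor of the blind hole in the blue block, where the gauge's tip stands, 12 mm above the bench. The block is 66 x 66 mm, 50 mm tall, fixed to the bench (its place varies); the hole, in the middle of its top, is 10.5 mm wide with a 2 mm chamfer, and 38 mm deep.
- bottle_mouth (a point): Centre of the open white bottle's mouth, level with its lip, 115 mm above the bench. Bore 21 mm, neck 28 mm outside. The bottle is double-walled: its inner floor is out of sight and differs from bottle to bottle, 68 to 90 mm below the lip. It must not be pressed with more than 25 N.
- bottle: The open white bottle, loose, about 0.27 kg, 60 mm in diameter, with a dark blue sleeve, an orange line and a white threaded neck; origin at the centre of its underside, z up its axis.
- amber_mid (a point): Amber bottle with orange label and black cap, 56 mm in diameter, 135 mm tall, loose; its middle, 65 mm up. Not to be disturbed.
- capped_mid (a point): White bottle with green sleeve and black cap, 60 mm in diameter, 121 mm tall, loose; its middle, 60 mm up. Not to be disturbed.
- beaker_mid (a point): Glass beaker, 68 mm in diameter, 90 mm tall, loose; its middle. Not to be disturbed.
- tube_mid (a point): Red cream tube standing on its white cap, 38 mm in diameter, 127 mm tall, loose; its middle, 50 mm up. Not to be disturbed.
- jar_mid (a point): Amber cream jar with a white lid, 66 mm in diameter, 52 mm tall, loose; its middle, 26 mm up. Not to be disturbed.
Mind the look-alikes: they are no part of the job. Several things look just like the part that bears block_seat: the one meant starts nearest to the robot's base.

How it is judged:
By the outcome, as a careful person would: the job done as asked, in the order asked, and still so for the second after the job is handed in, with the robot touching nothing.
It also fails if it takes over 54 s, if anything falls off the work surface, if the arm or the gripper's body presses on something with over 40 N, if the wrist force passes 120 N, or if a joint passes its speed limit or range.

## Working session

There is one attempt and no reset: what is moved stays moved. The work goes in short steps, Python scripts to look and compute and a shell command to move; the robot and the scene stay as the last step left them, time stands still between calls to the robot, and variables do not carry over. Pictures are saved under pics/ and viewed, at most 10 in all, crops included, and the job is handed in when it is done.

```bash
mkdir -p pics; python3 - <<'E'
from station import arm
import cv2
print(arm.get_state())
for n in ("scene","top"):
    cv2.imwrite(f"pics/{n}0.png",cv2.resize(arm.grab_frame(n)[:,:,::-1],None,fx=1.42,fy=1.42,interpolation=2))
    print(n,arm.get_calibration(n))
print(arm.get_calibration("wrist"))
E
```

```text
{'t': 0.0, 'q': array([ 1.46010640e+00,  3.59384275e-01,  1.10677618e-02, -3.29056783e-04,
       -1.22408729e+00, -2.88100319e-01]), 'qd': array([ 0.00115075,  0.00110959,  0.00236778, -0.00013556, -0.00015502,
        0.00143709]), 'joint_efforts': array([ 7.34117912e-04, -5.82710373e+01,  2.93064415e+01,  6.99800581e+00,
        6.95346709e-03, -1.59070282e-04]), 'eef_pos': array([0.26193543, 0.62153881, 0.19893208]), 'ee_rot': array([ 3.13996353e+00, -1.60189166e-04, -3.98902184e-01]), 'force': array([-0.77886764,  0.46254129, -0.77880046]), 'moment': array([-0.05579492,  0.00415843,  0.05673609]), 'gripper_force': 0.0, 'width': 0.08788516074994976}
scene {'fx': 515.85552232306, 'fy': 515.85552232306, 'cx': 290.04044999141206, 'cy': 212.43308729128194, 'cam_to_world': array([[-0.47436058,  0.60776567, -0.63686964,  1.38182102],
       [ 0.88032006,  0.32393989, -0.34655379,  0.43944889],
       [-0.00431602, -0.72504057, -0.68869263,  1.0133461 ],
       [ 0.        ,  0.        ,  0.        ,  1.        ]])}
top {'fx': 429.1262341242136, 'fy': 429.1262341242136, 'cx': 283.0524297473675, 'cy': 208.10798539774987, 'cam_to_world': array([[-0.0129886 , -0.99719557,  0.0737041 ,  0.46002254],
       [-0.99959137,  0.01482614,  0.02443926, -0.03180762],
       [-0.02546347, -0.07335655, -0.99698066,  1.46233231],
       [ 0.        ,  0.        ,  0.        ,  1.        ]])}
{'fx': 355.8694197118164, 'fy': 355.8694197118164, 'cx': 274.8476552477923, 'cy': 206.84799458202085, 'tool_from_camera': array([[ 5.05488633e-04, -9.56158808e-01, -2.92848219e-01,
         7.91989110e-02],
       [ 9.99999863e-01,  5.23769127e-04,  1.59881455e-05,
         3.62396171e-04],
       [ 1.38097650e-04, -2.92848187e-01,  9.56158941e-01,
        -1.85458426e-01],
       [ 0.00000000e+00,  0.00000000e+00,  0.00000000e+00,
         1.00000000e+00]])}
```

View pics/scene0.png

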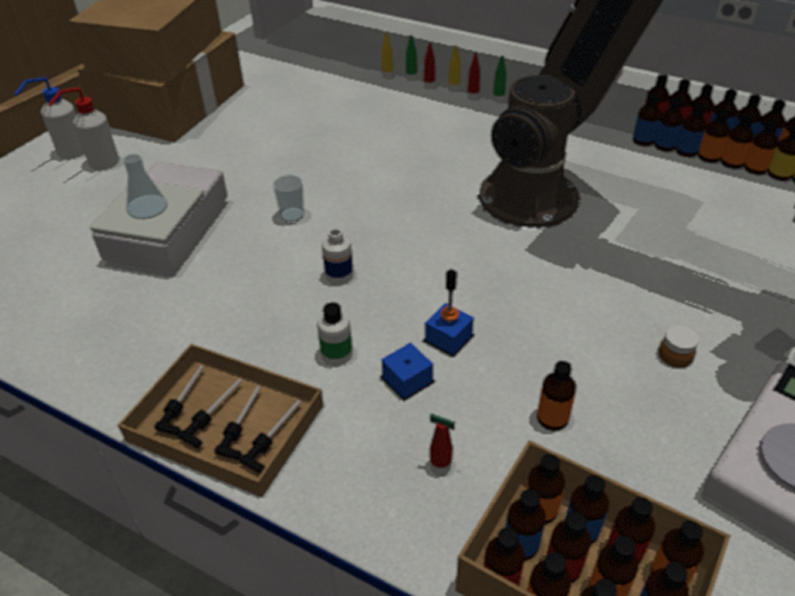

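View pics/top0.png

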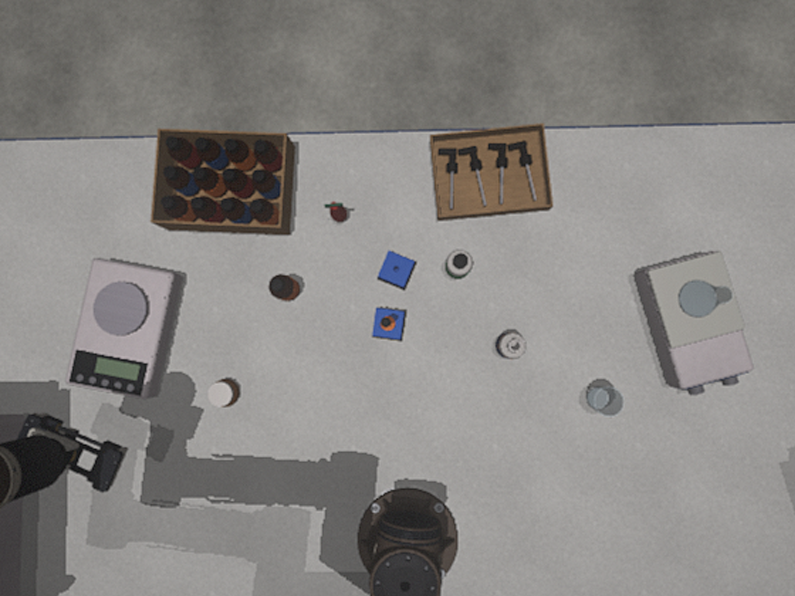

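Candidates: 
- **Blocks:** near one with the gauge at top (389,323), empty look-alike at (397,270), which is farther from the base.
- **White bottles:** open with blue sleeve at (511,345), capped with green sleeve at (459,263).

I choose the near block and the open bottle, and check both in one crop.

```bash
python3 - <<'E'
from station import arm
import cv2,numpy as np
t=arm.grab_frame("top")[:,:,::-1];s=arm.grab_frame("scene")[:,:,::-1]
def c(im,u,v,k=6): return cv2.resize(im[v:v+50,u:u+65],None,fx=k,fy=k,interpolation=cv2.INTER_CUBIC)
# offsets: top gauge (242,202), top bottle (328,217), scene gauge (285,188)->tall, scene bottle (205,155)
a=np.vstack([np.hstack([c(t,242,202),c(t,328,217)]),np.hstack([c(s,285,185),c(s,205,155)])])
cv2.imwrite("pics/crop1.png",a)
E
```

```text
(no output)
```

View pics/crop1.png

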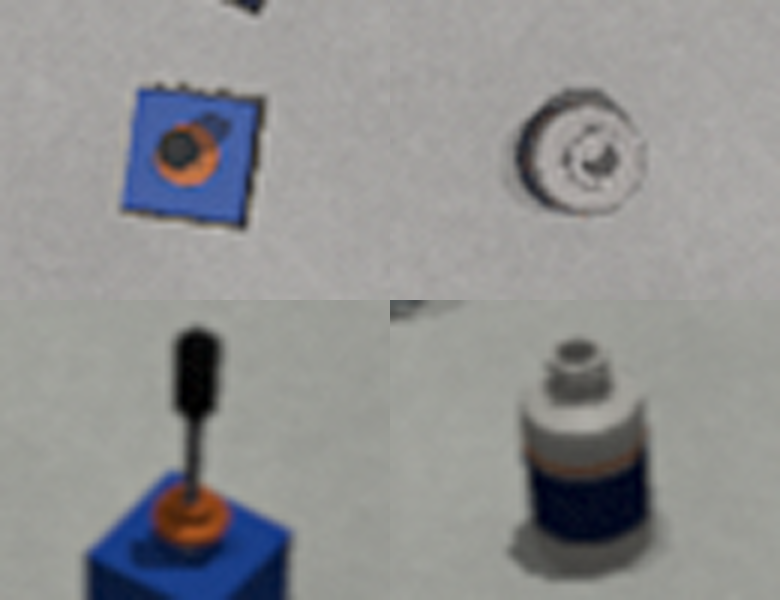

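The choice is confirmed. The near block (top crop centre ~192,156) carries the gauge, and the blue-sleeve bottle has a dark open mouth (top crop ~598,155; scene crop ~577,352).

```bash
cat >h.py <<'E'
from station import arm
import numpy as np,cv2
from scipy.spatial.transform import Rotation as R
def ray(n,u,v,st=None):
    c=arm.get_calibration(n)
    if n=="wrist":
        st=st or arm.get_state(); T=np.eye(4);T[:3,:3]=R.from_euler('xyz',st["ee_rot"]).as_matrix();T[:3,3]=st["eef_pos"];M=T@c["tool_from_camera"]
    else: M=c["cam_to_world"]
    return M[:3,3],M[:3,:3]@[(u-c["cx"])/c["fx"],(v-c["cy"])/c["fy"],1]
def atz(n,u,v,z,st=None):
    o,d=ray(n,u,v,st); return (o+d*(z-o[2])/d[2]).round(4)
def proj(n,p,st):
    c=arm.get_calibration(n); T=np.eye(4);T[:3,:3]=R.from_euler('xyz',st["ee_rot"]).as_matrix();T[:3,3]=st["eef_pos"];M=np.linalg.inv(T@c["tool_from_camera"])
    q=M[:3,:3]@p+M[:3,3]; return q[0]/q[2]*c["fx"]+c["cx"],q[1]/q[2]*c["fy"]+c["cy"]
E
python3 - <<'E'
from h import *
print("block",atz("top",274,228,.05),"griptop",atz("top",272,226.7,.169),"gripmid scene",atz("scene",317.5,197,.148))
print("mouth",atz("top",362.7,242.8,.115),atz("scene",236.2,163.7,.115))
for n,u,v,z in [("amber",283/1.42,285/1.42,.135),("cap",460/1.42,261/1.42,.121),("tube",339/1.42,211/1.42,.1),("jar",222/1.42,392/1.42,.052),("beaker",600/1.42,397/1.42,.05)]: print(n,atz("top",u,v,z))
E
```

```text
block [0.4992 0.0335 0.05  ] griptop [0.4999 0.034  0.169 ] gripmid scene [0.4995 0.0382 0.148 ]
mouth [ 0.4476 -0.2456  0.115 ] [ 0.4472 -0.2404  0.115 ]
amber [0.5852 0.262  0.135 ]
cap [ 0.6338 -0.1284  0.121 ]
tube [0.7553 0.1421 0.1   ]
jar [0.3468 0.4218 0.052 ]
beaker [ 0.3259 -0.4455  0.05  ]
```

```bash

python3 -m crank '[{"dx":0.02,"dy":-0.03,"dz":0.03,"grip":1},{"dx":0.04,"dy":-0.07,"dz":0.05,"grip":1},{"dx":0.06,"dy":-0.11,"dz":0.05,"grip":1},{"dx":0.075,"dy":-0.15,"dz":0.05,"grip":1},{"dx":0.085,"dy":-0.19,"dz":0.05,"grip":1}]'
python3 -m crank '[{"dx":0.015,"dy":-0.038,"grip":1},{"dx":0.03,"dy":-0.076,"grip":1},{"dx":0.045,"dy":-0.114,"grip":1},{"dx":0.06,"dy":-0.15,"grip":1},{"dx":0.075,"dy":-0.19,"grip":1}]'
python3 -m crank '[{"dx":0.015,"dy":-0.038,"grip":1},{"dx":0.03,"dy":-0.076,"grip":1},{"dx":0.045,"dy":-0.114,"grip":1},{"dx":0.06,"dy":-0.15,"grip":1},{"dx":0.075,"dy":-0.19,"grip":1}]'
python3 - <<'E'
from h import *
s=arm.get_state();print(s["t"],s["eef_pos"],s["ee_rot"],s["q"].round(2))
s=arm.get_state()
cv2.imwrite("pics/w1.png",cv2.resize(arm.grab_frame("wrist")[:,:,::-1],None,fx=1.42,fy=1.42))
E
```

```text
0.2 [0.26201193 0.62174197 0.19927663] [ 3.14058965e+00 -1.08348388e-04 -3.98888840e-01] [ 1.46  0.36  0.01 -0.   -1.22 -0.29]invalid input at $[0]: expected keys dx, dy, dz, twist, grip
invalid input at $[0]: expected keys dx, dy, dz, twist, grip
invalid input at $[0]: expected keys dx, dy, dz, twist, grip
```

View pics/w1.png

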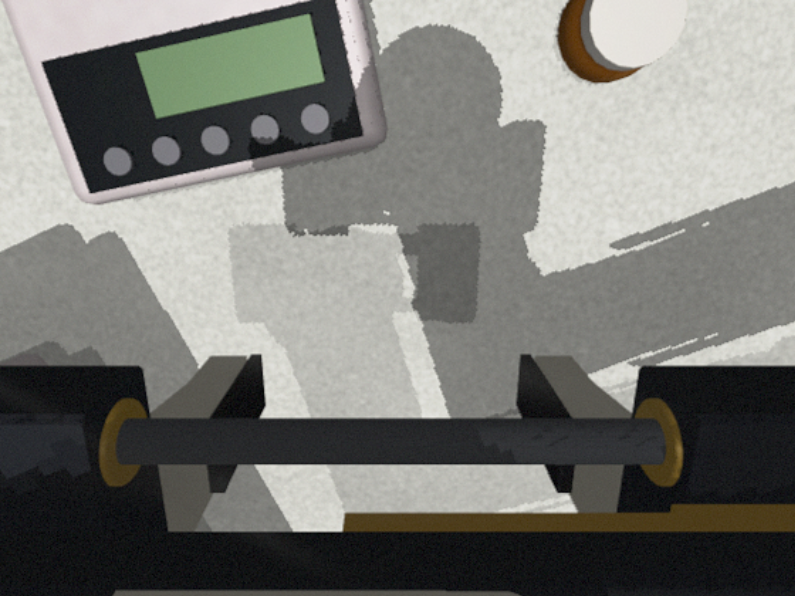

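The picture only shows the start pose, with the scale and jar ahead of the fingers. The moves were refused because every key is required. I'll stop short of the gauge so it lies ahead of the camera.

```bash

python3 -m crank '[{"dx":0.02,"dy":-0.03,"dz":0.02,"twist":0,"grip":1},{"dx":0.03,"dy":-0.066,"dz":0.035,"twist":0,"grip":1},{"dx":0.042,"dy":-0.105,"dz":0.045,"twist":0,"grip":1},{"dx":0.054,"dy":-0.144,"dz":0.05,"twist":0,"grip":1},{"dx":0.065,"dy":-0.183,"dz":0.05,"twist":0,"grip":1}]'
python3 -m crank '[{"dx":0.01,"dy":-0.038,"dz":0,"twist":0,"grip":1},{"dx":0.02,"dy":-0.077,"dz":0,"twist":0,"grip":1},{"dx":0.03,"dy":-0.115,"dz":0,"twist":0,"grip":1},{"dx":0.04,"dy":-0.154,"dz":0,"twist":0,"grip":1},{"dx":0.05,"dy":-0.192,"dz":0,"twist":0,"grip":1}]'
python3 -m crank '[{"dx":0.01,"dy":-0.038,"dz":0,"twist":0,"grip":1},{"dx":0.02,"dy":-0.077,"dz":0,"twist":0,"grip":1},{"dx":0.03,"dy":-0.115,"dz":0,"twist":0,"grip":1},{"dx":0.04,"dy":-0.154,"dz":0,"twist":0,"grip":1},{"dx":0.05,"dy":-0.187,"dz":0,"twist":0,"grip":1}]'
python3 -m crank '[{"dx":0,"dy":0,"dz":0,"twist":0,"grip":1},{"dx":0,"dy":0,"dz":0,"twist":0,"grip":1},{"dx":0,"dy":0,"dz":0,"twist":0,"grip":1},{"dx":0,"dy":0,"dz":0,"twist":0,"grip":1},{"dx":0,"dy":0,"dz":0,"twist":0,"grip":1}]'
python3 - <<'E'
from h import *
s=arm.get_state();print(s["t"],s["eef_pos"],s["ee_rot"],s["q"].round(2))
cv2.imwrite("pics/w2.png",cv2.resize(arm.grab_frame("wrist")[:,:,::-1],None,fx=1.42,fy=1.42))
print(np.array(proj("wrist",np.array([.5,.036,.169]),s))*1.42)
E
```

```text
t: 0.67
eef_pos: [0.3278, 0.4378, 0.2512]
ee_rot: [-3.139, -0.0, -0.398]
force: [0.9, 0.5, -0.2]
width: 0.0874
gripper_force: 0.0
t: 1.08
eef_pos: [0.377, 0.245, 0.2501]
ee_rot: [-3.141, -0.0, -0.398]
force: [1.1, -0.6, -0.0]
width: 0.088
gripper_force: 0.0
t: 1.5
eef_pos: [0.4269, 0.0577, 0.2503]
ee_rot: [-3.141, -0.001, -0.399]
force: [0.8, 0.0, 1.2]
width: 0.0873
gripper_force: 0.0
t: 1.92
eef_pos: [0.427, 0.061, 0.2499]
ee_rot: [-3.141, 0.0, -0.397]
force: [0.5, 0.9, 0.6]
width: 0.0876
gripper_force: 0.0
1.9167 [0.42697281 0.06104307 0.24985424] [-3.14149386e+00  2.68411834e-05 -3.96953974e-01] [ 0.6  -0.09 -0.41 -0.   -1.26  0.57]
[379.48564437 143.4291078 ]
```

View pics/w2.png

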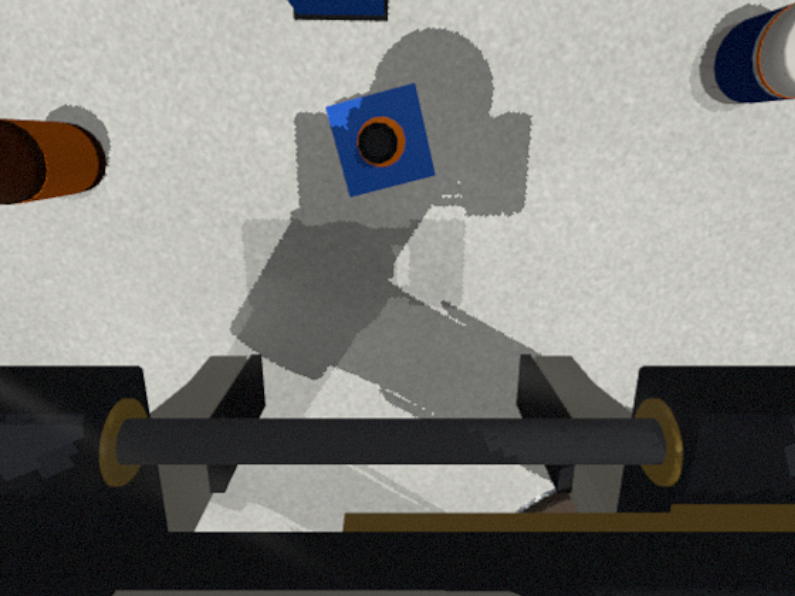

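Grip top is at (378,143), block top centre about (382,140), collar about (382,141): nearly upright.

```bash
python3 - <<'E'
from h import *
print("grip",atz("wrist",378/1.42,143/1.42,.169),"block",atz("wrist",382/1.42,140/1.42,.05),"collar",atz("wrist",382/1.42,141/1.42,.075))
E
```

```text
grip [0.5005 0.0366 0.169 ] block [0.5015 0.036  0.05  ] collar [0.5008 0.0359 0.075 ]
```

```bash

python3 -m crank '[{"dx":0.036,"dy":-0.012,"dz":0,"twist":0,"grip":1},{"dx":0.073,"dy":-0.0245,"dz":0,"twist":0,"grip":1},{"dx":0.073,"dy":-0.0245,"dz":0,"twist":0,"grip":1},{"dx":0.073,"dy":-0.0245,"dz":-0.02,"twist":0,"grip":1},{"dx":0.073,"dy":-0.0245,"dz":-0.04,"twist":0,"grip":1}]'
python3 -m crank '[{"dx":0,"dy":0,"dz":-0.02,"twist":0,"grip":1},{"dx":0,"dy":0,"dz":-0.04,"twist":0,"grip":1},{"dx":0,"dy":0,"dz":-0.06,"twist":0,"grip":1},{"dx":0,"dy":0,"dz":-0.077,"twist":0,"grip":1},{"dx":0,"dy":0,"dz":-0.077,"twist":0,"grip":1}]'
python3 -m crank '[{"dx":0,"dy":0,"dz":0,"twist":0,"grip":-0.3},{"dx":0,"dy":0,"dz":0,"twist":0,"grip":-1},{"dx":0,"dy":0,"dz":0,"twist":0,"grip":-1},{"dx":0,"dy":0,"dz":0,"twist":0,"grip":-1},{"dx":0,"dy":0,"dz":0,"twist":0,"grip":-1}]' 25
python3 -m crank '[{"dx":0,"dy":0,"dz":0,"twist":0,"grip":-1},{"dx":0,"dy":0,"dz":0,"twist":0,"grip":-1},{"dx":0,"dy":0,"dz":0,"twist":0,"grip":-1},{"dx":0,"dy":0,"dz":0,"twist":0,"grip":-1},{"dx":0,"dy":0,"dz":0,"twist":0,"grip":-1}]' 40
```

```text
t: 2.38
eef_pos: [0.5012, 0.0365, 0.2095]
ee_rot: [-3.141, -0.001, -0.398]
force: [-0.8, 0.6, -0.7]
width: 0.0874
gripper_force: 0.0
t: 2.8
eef_pos: [0.4978, 0.0358, 0.1295]
ee_rot: [3.138, 0.005, -0.398]
force: [-0.5, 0.2, -0.3]
width: 0.088
gripper_force: 0.0
t: 3.22
eef_pos: [0.5006, 0.0358, 0.1338]
ee_rot: [-3.14, -0.001, -0.399]
force: [-0.6, -0.7, -0.1]
width: 0.0598
gripper_force: 0.0
t: 3.63
eef_pos: [0.5001, 0.0355, 0.1328]
ee_rot: [3.142, 0.0, -0.399]
force: [0.8, -0.1, -0.0]
width: 0.0265
gripper_force: 0.0
```

```bash

python3 -m crank '[{"dx":0,"dy":0,"dz":0,"twist":0,"grip":-1},{"dx":0,"dy":0,"dz":0,"twist":0,"grip":-1},{"dx":0,"dy":0,"dz":0,"twist":0,"grip":-1},{"dx":0,"dy":0,"dz":0,"twist":0,"grip":-1},{"dx":0,"dy":0,"dz":0,"twist":0,"grip":-1}]' 40
python3 -m crank '[{"dx":0,"dy":0,"dz":0.008,"twist":0,"grip":-1},{"dx":0,"dy":0,"dz":0.02,"twist":0,"grip":-1},{"dx":0,"dy":0,"dz":0.035,"twist":0,"grip":-1},{"dx":0,"dy":0,"dz":0.055,"twist":0,"grip":-1},{"dx":0,"dy":0,"dz":0.075,"twist":0,"grip":-1}]'
python3 -m crank '[{"dx":0,"dy":0,"dz":0.02,"twist":0,"grip":-1},{"dx":0,"dy":0,"dz":0.04,"twist":0,"grip":-1},{"dx":0,"dy":0,"dz":0.06,"twist":0,"grip":-1},{"dx":0,"dy":0,"dz":0.07,"twist":0,"grip":-1},{"dx":0,"dy":0,"dz":0.07,"twist":0,"grip":-1}]'
python3 - <<'E'
from h import *
s=arm.get_state();print(s["t"],s["eef_pos"],s["ee_rot"],s["q"].round(2),s["force"])
w=cv2.resize(arm.grab_frame("wrist")[:,:,::-1],None,fx=.71,fy=.71)
t=arm.grab_frame("scene")[140:240,260:360,::-1]
cv2.imwrite("pics/w3.png",np.hstack([w,cv2.resize(t,(298,298),interpolation=2)]))
E
```

```text
t: 4.05
eef_pos: [0.5001, 0.0355, 0.1329]
ee_rot: [3.142, 0.0, -0.399]
force: [-0.0, 0.2, 0.3]
width: 0.0177
gripper_force: 40.0
t: 4.47
eef_pos: [0.4997, 0.0353, 0.2089]
ee_rot: [3.141, 0.001, -0.399]
force: [0.7, -0.4, -1.3]
width: 0.0176
gripper_force: 40.0
t: 4.88
eef_pos: [0.5012, 0.0358, 0.2805]
ee_rot: [-3.139, -0.003, -0.399]
force: [-0.4, -0.4, -1.2]
width: 0.0177
gripper_force: 40.0
4.8833 [0.50122742 0.03577292 0.2804884 ] [-3.13876725 -0.00328284 -0.39863702] [ 0.46  0.02 -0.23  0.   -1.32  0.71] [-0.40258096 -0.43737477 -1.20298222]
```

View pics/w3.png

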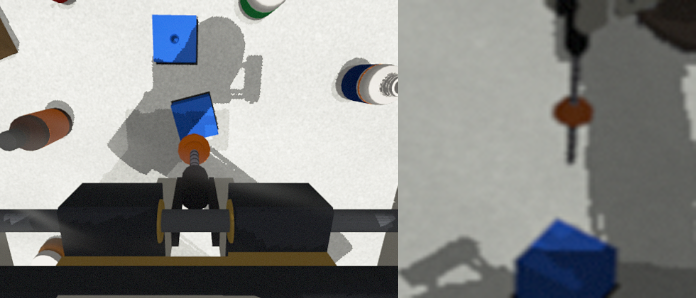

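Gauge is in hand hanging straight (wrist picture: collar at (194,149), grip at (196,180)), block left in place, capped bottle and open bottle upper right. Now move until the mouth lies ahead of the camera.

```bash

python3 -m crank '[{"dx":-0.01,"dy":-0.02,"dz":0,"twist":0,"grip":-1},{"dx":-0.025,"dy":-0.049,"dz":0,"twist":0,"grip":-1},{"dx":-0.04,"dy":-0.078,"dz":0,"twist":0,"grip":-1},{"dx":-0.055,"dy":-0.107,"dz":0,"twist":0,"grip":-1},{"dx":-0.07,"dy":-0.136,"dz":0,"twist":0,"grip":-1}]'
python3 -m crank '[{"dx":-0.015,"dy":-0.029,"dz":0,"twist":0,"grip":-1},{"dx":-0.03,"dy":-0.058,"dz":0,"twist":0,"grip":-1},{"dx":-0.045,"dy":-0.087,"dz":0,"twist":0,"grip":-1},{"dx":-0.055,"dy":-0.105,"dz":0,"twist":0,"grip":-1},{"dx":-0.057,"dy":-0.111,"dz":0,"twist":0,"grip":-1}]'
python3 -m crank '[{"dx":0,"dy":0,"dz":0,"twist":0,"grip":-1},{"dx":0,"dy":0,"dz":0,"twist":0,"grip":-1},{"dx":0,"dy":0,"dz":0,"twist":0,"grip":-1},{"dx":0,"dy":0,"dz":0,"twist":0,"grip":-1},{"dx":0,"dy":0,"dz":0,"twist":0,"grip":-1}]'
python3 - <<'E'
from h import *
s=arm.get_state();print(s["t"],s["eef_pos"],s["ee_rot"],s["q"].round(2),s["force"])
w=arm.grab_frame("wrist")[:,:,::-1];cv2.imwrite("pics/full4.png",w)
u,v=map(int,proj("wrist",np.array([.447,-.243,.115]),s));print(u,v)
p=s["eef_pos"]
for h in (.0535,.0685,.0): # h= height above tip of points on a vertical gauge: flange underside, top, tip
    print(h,proj("wrist",np.array([p[0],p[1],p[2]-.1205+h]),s))
cv2.imwrite("pics/w4.png",cv2.resize(w[0:340,190:420],None,fx=1.75,fy=1.75,interpolation=2))
E
```

```text
t: 5.4
eef_pos: [0.4284, -0.1015, 0.2762]
ee_rot: [3.14, 0.002, -0.398]
force: [0.2, -1.5, -1.4]
width: 0.0178
gripper_force: 40.0
t: 5.82
eef_pos: [0.3707, -0.2132, 0.2764]
ee_rot: [3.141, 0.003, -0.401]
force: [-0.5, -0.4, -1.5]
width: 0.018
gripper_force: 40.0
t: 6.23
eef_pos: [0.3735, -0.2108, 0.2776]
ee_rot: [3.142, 0.0, -0.397]
force: [0.2, -0.6, -0.8]
width: 0.0175
gripper_force: 40.0
6.2333 [ 0.37351268 -0.21080405  0.27764072] [ 3.14156504e+00  3.80120630e-04 -3.97424217e-01] [-0.05 -0.11 -0.36 -0.   -1.32  1.22] [ 0.23004736 -0.63461661 -0.82504467]
275 96
0.0535 (np.float64(274.352352262732), np.float64(209.22770097532185))
0.0685 (np.float64(274.32161585986677), np.float64(215.61889798674846))
0.0 (np.float64(274.43923948562104), np.float64(191.1607410355003))
```

View pics/w4.png

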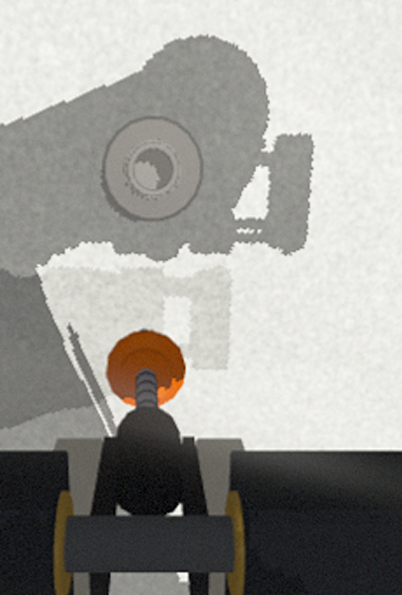

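Mouth is at crop (152,169), i.e. frame (276.9,96.6). The collar is centred at crop (146,367), frame (273.4,209.7), where a vertical gauge would put it.

```bash
python3 - <<'E'
from h import *
s=arm.get_state();p=s["eef_pos"]
m=atz("wrist",276.9,96.6,.115); c=atz("wrist",273.4,209.7,p[2]-.1205+.0555)
print(m,c,p,m-c,m-p)
E
```

```text
[ 0.4466 -0.244   0.115 ] [ 0.374  -0.2103  0.2127] [ 0.37345785 -0.21088932  0.27770251] [ 0.0726 -0.0337 -0.0977] [ 0.07314215 -0.03311068 -0.16270251]
```

```bash

python3 -m crank '[{"dx":0.02,"dy":-0.009,"dz":0,"twist":0,"grip":-1},{"dx":0.05,"dy":-0.023,"dz":0,"twist":0,"grip":-1},{"dx":0.073,"dy":-0.0335,"dz":0,"twist":0,"grip":-1},{"dx":0.073,"dy":-0.0335,"dz":0,"twist":0,"grip":-1},{"dx":0.073,"dy":-0.0335,"dz":0,"twist":0,"grip":-1}]'
python3 -m crank '[{"dx":0,"dy":0,"dz":-0.01,"twist":0,"grip":-1},{"dx":0,"dy":0,"dz":-0.02,"twist":0,"grip":-1},{"dx":0,"dy":0,"dz":-0.026,"twist":0,"grip":-1},{"dx":0,"dy":0,"dz":-0.032,"twist":0,"grip":-1},{"dx":0,"dy":0,"dz":-0.032,"twist":0,"grip":-1}]'
python3 - <<'E'
from h import *
s=arm.get_state();print(s["t"],s["eef_pos"],s["ee_rot"],s["force"])
w=arm.grab_frame("wrist")[100:310,190:370,::-1];t=arm.grab_frame("scene")[110:210,190:290,::-1];t2=arm.grab_frame("top")[190:290,310:410,::-1]
f=lambda a:cv2.resize(a,(266,310),interpolation=2)
cv2.imwrite("pics/w5.png",np.hstack([f(w),cv2.resize(t,(310,310),interpolation=2)]))
E
```

```text
t: 6.7
eef_pos: [0.447, -0.2449, 0.2767]
ee_rot: [3.141, 0.002, -0.399]
force: [-0.1, 0.6, -1.5]
width: 0.0176
gripper_force: 40.0
t: 7.12
eef_pos: [0.445, -0.2445, 0.2444]
ee_rot: [3.142, 0.002, -0.399]
force: [-0.7, 0.3, -1.1]
width: 0.0176
gripper_force: 40.0
7.1167 [ 0.4450336  -0.24452717  0.24441318] [ 3.14154141e+00  1.91880877e-03 -3.98691171e-01] [-0.7464611   0.28629476 -1.08128128]
```

View pics/w5.png

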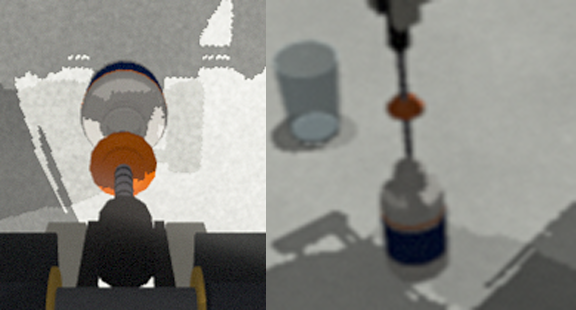

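The tip hangs just above the neck; in the scene half the rod sits at (408,150) and the neck at about (413,165), possibly 2 mm off. I'll check this numerically against the scene camera.

```bash
python3 - <<'E'
from h import *
P=[];U=[]
for i in range(4):
    P.append(arm.get_state()["eef_pos"]); f=arm.grab_frame("scene").astype(int)
    r=f[125:160,190:290]; m=(r[:,:,0]>r[:,:,2]+50)&(r[:,:,0]>80)
    v,u=np.nonzero(m); U.append((u.mean()+190,v.mean()+125,len(u)))
p=np.mean(P,0);u=np.mean(U,0);print(p,u)
c=atz("scene",u[0],u[1],p[2]-.1205+.0535+.004);print("collar by scene",c,"bias",c[:2]-p[:2])
# dark rod centre per row just above the lip
for row in range(148,162,2):
    g=f[row,215:255].sum(1); w=np.clip(np.median(g)-g-60,0,None); print(row,(w*np.arange(215,255)).sum()/max(w.sum(),1),g.min())
E
```

```text
[ 0.44629776 -0.24505825  0.24633381] [236.61893939 142.63068182  12.5       ]
collar by scene [ 0.4395 -0.2378  0.1833] bias [-0.00679776  0.00725825]
148 233.68125960061445 142
150 233.47431506849315 210
152 233.58620689655172 171
154 234.6424778761062 176
156 235.02407704654897 170
158 235.06550218340612 156
160 235.2962962962963 223
```

```bash
python3 - <<'E'
from h import *
P=[];U=[]
for i in range(4):
    P.append(arm.get_state()["eef_pos"]); f=arm.grab_frame("scene").astype(int)
    r=f[130:157,215:260]; m=(r[:,:,0]>1.7*r[:,:,2])&(r[:,:,0]>40)
    v,u=np.nonzero(m); U.append(((u.min()+u.max())/2+215,(v.min()+v.max())/2+130,len(u),u.max()-u.min(),v.max()-v.min()))
p=np.mean(P,0);u=np.mean(U,0);print(p,u)
c=atz("scene",u[0],u[1],p[2]-.1205+.0535+.003);print("collar by scene",c,"bias",c[:2]-p[:2])
s=f[130:175,225:250].sum(2)
for row in range(145,172,2): print(row,f[row,224:250].sum(1)//3)
E
```

```text
[ 0.44625669 -0.24505015  0.24614809] [234. 144.  65.  10.   8.]
collar by scene [ 0.4468 -0.2417  0.1821] bias [0.00054331 0.00335015]
145 [167 169 169 157 117  61  37  41  44  44  44  44  43  39  38  62 112 153
 168 165 165 165 164 163 164 165]
147 [169 170 174 171 149 110  72  55  50  42  41  44  53  69 101 138 161 166
 165 164 162 161 164 164 165 166]
149 [169 172 171 173 172 168 165 162 148 110  56  65 124 159 168 168 166 164
 166 168 166 165 165 164 166 165]
151 [168 170 171 171 171 170 171 172 169 133  67  60 119 159 168 169 169 166
 166 165 164 164 163 166 166 167]
153 [168 168 168 166 166 167 168 169 164 137  76  55  99 145 166 167 166 165
 165 165 166 165 165 164 163 163]
155 [168 167 167 166 165 165 168 173 171 145  87  50  84 137 165 168 165 166
 166 166 166 165 164 164 164 163]
157 [168 168 168 168 167 169 168 168 165 149 102  60  86 138 167 170 168 168
 166 164 163 165 167 164 164 167]
159 [168 168 166 166 167 166 167 167 170 156 113  63  74 131 164 169 167 169
 167 167 165 164 164 166 165 164]
161 [164 166 166 165 164 167 169 162 145 117  89  70  89 119 141 154 163 166
 166 165 165 166 164 163 164 164]
163 [166 166 167 167 166 165 153 123  85  68  73  75  76  72  79 110 138 155
 164 166 164 163 164 165 164 162]
165 [164 166 169 170 172 170 148 107  77  71  76  77  76  76  80  95 108 133
 160 164 163 165 163 161 161 160]
167 [167 168 168 169 165 153 127  93  75  75  77  77  76  76  77  84  90 110
 137 148 154 159 165 164 163 163]
169 [167 167 164 143 108  77  71  71  75  75  76  77  78  76  75  71  73  95
 127 143 148 151 159 164 164 162]
171 [169 169 155 124  93  80  78  77  75  76  77  76  77  76  77  88 103 126
 145 147 147 143 139 145 158 161]
```

```bash

python3 -m crank '[{"dx":0.0005,"dy":0.001,"dz":-0.008,"twist":0,"grip":-1},{"dx":0.0005,"dy":0.001,"dz":-0.018,"twist":0,"grip":-1},{"dx":0.0005,"dy":0.001,"dz":-0.028,"twist":0,"grip":-1},{"dx":0.0005,"dy":0.001,"dz":-0.038,"twist":0,"grip":-1},{"dx":0.0005,"dy":0.001,"dz":-0.046,"twist":0,"grip":-1}]'
python3 -m crank '[{"dx":0,"dy":0,"dz":-0.003,"twist":0,"grip":-1},{"dx":0,"dy":0,"dz":-0.006,"twist":0,"grip":-1},{"dx":0,"dy":0,"dz":-0.008,"twist":0,"grip":-1},{"dx":0,"dy":0,"dz":-0.01,"twist":0,"grip":-1},{"dx":0,"dy":0,"dz":-0.012,"twist":0,"grip":-1}]'
```

```text
t: 8.08
eef_pos: [0.4459, -0.2438, 0.198]
ee_rot: [3.141, 0.002, -0.399]
force: [-0.1, 0.1, -0.6]
width: 0.0175
gripper_force: 40.0
t: 8.5
eef_pos: [0.4469, -0.2441, 0.188]
ee_rot: [-3.142, -0.001, -0.399]
force: [0.3, 0.1, -1.2]
width: 0.0179
gripper_force: 40.0
```

```bash
python3 -m crank '[{"dx":0,"dy":0,"dz":-0.002,"twist":0,"grip":-1},{"dx":0,"dy":0,"dz":-0.004,"twist":0,"grip":-1},{"dx":0,"dy":0,"dz":-0.006,"twist":0,"grip":-1},{"dx":0,"dy":0,"dz":-0.008,"twist":0,"grip":-1},{"dx":0,"dy":0,"dz":-0.009,"twist":0,"grip":-1}]'
```

```text
t: 8.92
eef_pos: [0.4472, -0.2442, 0.1793]
ee_rot: [-3.142, -0.001, -0.399]
force: [0.4, -0.3, 3.6]
width: 0.0174
gripper_force: 40.0
```

```bash
python3 -m crank '[{"dx":0,"dy":0,"dz":-0.002,"twist":0,"grip":-1},{"dx":0,"dy":0,"dz":-0.004,"twist":0,"grip":-1},{"dx":0,"dy":0,"dz":-0.006,"twist":0,"grip":-1},{"dx":0,"dy":0,"dz":-0.008,"twist":0,"grip":-1},{"dx":0,"dy":0,"dz":-0.008,"twist":0,"grip":-1}]'
python3 -m crank '[{"dx":0,"dy":0,"dz":-0.0005,"twist":0,"grip":-1},{"dx":0,"dy":0,"dz":-0.001,"twist":0,"grip":-1},{"dx":0,"dy":0,"dz":-0.0015,"twist":0,"grip":-1},{"dx":0,"dy":0,"dz":-0.002,"twist":0,"grip":-1},{"dx":0,"dy":0,"dz":-0.0025,"twist":0,"grip":-1}]'
```

```text
t: 9.33
eef_pos: [0.4464, -0.2439, 0.1704]
ee_rot: [3.142, 0.001, -0.399]
force: [0.1, 0.1, 2.4]
width: 0.018
gripper_force: 40.0
t: 9.75
eef_pos: [0.4467, -0.244, 0.1684]
ee_rot: [-3.142, -0.0, -0.399]
force: [1.3, -0.3, 4.7]
width: 0.0177
gripper_force: 40.0
```

Sliding force is about 4 N net, so the collar is moving. I'll keep going in small steps until the force rises above that.

```bash
python3 -m crank '[{"dx":0,"dy":0,"dz":-0.0005,"twist":0,"grip":-1},{"dx":0,"dy":0,"dz":-0.001,"twist":0,"grip":-1},{"dx":0,"dy":0,"dz":-0.0015,"twist":0,"grip":-1},{"dx":0,"dy":0,"dz":-0.002,"twist":0,"grip":-1},{"dx":0,"dy":0,"dz":-0.002,"twist":0,"grip":-1}]'
```

```text
t: 10.17
eef_pos: [0.4465, -0.244, 0.1662]
ee_rot: [3.142, 0.0, -0.399]
force: [0.3, 0.2, 3.4]
width: 0.0178
gripper_force: 40.0
```

```bash
python3 -m crank '[{"dx":0,"dy":0,"dz":-0.0005,"twist":0,"grip":-1},{"dx":0,"dy":0,"dz":-0.001,"twist":0,"grip":-1},{"dx":0,"dy":0,"dz":-0.0015,"twist":0,"grip":-1},{"dx":0,"dy":0,"dz":-0.002,"twist":0,"grip":-1},{"dx":0,"dy":0,"dz":-0.002,"twist":0,"grip":-1}]'
```

```text
t: 10.58
eef_pos: [0.4466, -0.2439, 0.1642]
ee_rot: [-3.142, 0.0, -0.399]
force: [0.2, -0.1, 4.0]
width: 0.0177
gripper_force: 40.0
```

```bash
python3 -m crank '[{"dx":0,"dy":0,"dz":-0.0005,"twist":0,"grip":-1},{"dx":0,"dy":0,"dz":-0.001,"twist":0,"grip":-1},{"dx":0,"dy":0,"dz":-0.0015,"twist":0,"grip":-1},{"dx":0,"dy":0,"dz":-0.002,"twist":0,"grip":-1},{"dx":0,"dy":0,"dz":-0.002,"twist":0,"grip":-1}]'
```

```text
t: 11.0
eef_pos: [0.4466, -0.244, 0.1622]
ee_rot: [-3.142, 0.0, -0.399]
force: [0.4, 0.4, 3.8]
width: 0.0178
gripper_force: 40.0
```

```bash
python3 -m crank '[{"dx":0,"dy":0,"dz":-0.0003,"twist":0,"grip":-1},{"dx":0,"dy":0,"dz":-0.0006,"twist":0,"grip":-1},{"dx":0,"dy":0,"dz":-0.0009,"twist":0,"grip":-1},{"dx":0,"dy":0,"dz":-0.0012,"twist":0,"grip":-1},{"dx":0,"dy":0,"dz":-0.0012,"twist":0,"grip":-1}]'
```

```text
t: 11.42
eef_pos: [0.4465, -0.244, 0.1611]
ee_rot: [3.142, 0.0, -0.399]
force: [0.9, 1.6, 4.0]
width: 0.0175
gripper_force: 40.0
```

```bash
python3 - <<'E'
from station import arm
s=arm.get_state();print(s["force"],s["moment"],s["eef_pos"])
E
```

```text
[0.85995703 1.63300282 3.96142125] [ 0.2517911  -0.34922167  0.01835625] [ 0.44654697 -0.24398086  0.16106981]
```

```bash
python3 -m crank '[{"dx":0,"dy":0,"dz":-0.0003,"twist":0,"grip":-1},{"dx":0,"dy":0,"dz":-0.0006,"twist":0,"grip":-1},{"dx":0,"dy":0,"dz":-0.0009,"twist":0,"grip":-1},{"dx":0,"dy":0,"dz":-0.0012,"twist":0,"grip":-1},{"dx":0,"dy":0,"dz":-0.0012,"twist":0,"grip":-1}]'
```

```text
t: 11.83
eef_pos: [0.4471, -0.2443, 0.1608]
ee_rot: [3.141, -0.001, -0.398]
force: [-0.7, 1.2, 9.2]
width: 0.0174
gripper_force: 40.1
```

```bash
python3 -m crank '[{"dx":0,"dy":0,"dz":-0.0003,"twist":0,"grip":-1},{"dx":0,"dy":0,"dz":-0.0006,"twist":0,"grip":-1},{"dx":0,"dy":0,"dz":-0.0009,"twist":0,"grip":-1},{"dx":0,"dy":0,"dz":-0.0012,"twist":0,"grip":-1},{"dx":0,"dy":0,"dz":-0.0012,"twist":0,"grip":-1}]'
```

```text
t: 12.25
eef_pos: [0.4477, -0.2447, 0.1606]
ee_rot: [3.141, -0.003, -0.398]
force: [-0.3, 0.2, 14.7]
width: 0.0179
gripper_force: 40.1
```

Bottom felt: the TCP has stalled at z 0.1606 and the force rose to 14.7 N, against about 4 N while sliding. That is a depth of about 75 mm. Now lift straight out.

```bash

python3 -m crank '[{"dx":0,"dy":0,"dz":0.001,"twist":0,"grip":-1},{"dx":0,"dy":0,"dz":0.003,"twist":0,"grip":-1},{"dx":0,"dy":0,"dz":0.008,"twist":0,"grip":-1},{"dx":0,"dy":0,"dz":0.016,"twist":0,"grip":-1},{"dx":0,"dy":0,"dz":0.026,"twist":0,"grip":-1}]'
python3 -m crank '[{"dx":0,"dy":0,"dz":0.015,"twist":0,"grip":-1},{"dx":0,"dy":0,"dz":0.03,"twist":0,"grip":-1},{"dx":0,"dy":0,"dz":0.05,"twist":0,"grip":-1},{"dx":0,"dy":0,"dz":0.07,"twist":0,"grip":-1},{"dx":0,"dy":0,"dz":0.09,"twist":0,"grip":-1}]'
python3 -m crank '[{"dx":0,"dy":0,"dz":0.001,"twist":0,"grip":-1},{"dx":0,"dy":0,"dz":0.001,"twist":0,"grip":-1},{"dx":0,"dy":0,"dz":0.001,"twist":0,"grip":-1},{"dx":0,"dy":0,"dz":0.001,"twist":0,"grip":-1},{"dx":0,"dy":0,"dz":0.001,"twist":0,"grip":-1}]'
python3 - <<'E'
from h import *
s=arm.get_state();print(s["t"],s["eef_pos"],s["ee_rot"],s["force"])
w=arm.grab_frame("wrist")[60:310,190:370,::-1];f=arm.grab_frame("scene");t=f[90:210,190:290,::-1]
cv2.imwrite("pics/w6.png",np.hstack([cv2.resize(w,(400,555),interpolation=2),cv2.resize(t,(400,555),interpolation=2)]))
E
```

```text
t: 12.67
eef_pos: [0.4457, -0.2438, 0.1845]
ee_rot: [3.141, 0.002, -0.399]
force: [0.4, -0.6, -1.0]
width: 0.0178
gripper_force: 40.0
t: 13.08
eef_pos: [0.4463, -0.244, 0.2764]
ee_rot: [3.142, 0.0, -0.399]
force: [0.1, 0.1, -1.5]
width: 0.0175
gripper_force: 40.0
t: 13.5
eef_pos: [0.4461, -0.2438, 0.2749]
ee_rot: [3.141, 0.002, -0.399]
force: [0.4, -0.2, -0.9]
width: 0.0176
gripper_force: 40.0
13.5 [ 0.44607536 -0.24384191  0.27486666] [ 3.14129416e+00  1.77438984e-03 -3.98807308e-01] [ 0.43565631 -0.21229981 -0.90851272]
```

View pics/w6.png

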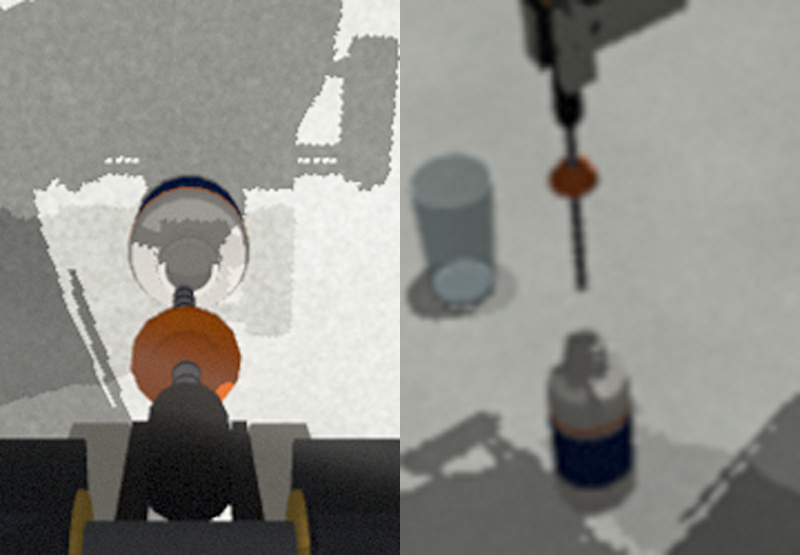

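The collar has been pushed well up the rod, with the tip (wrist crop 184,292; scene crop 581,288) hanging straight below it, and the bottle still stands. Going back to the grasp position above the block.

```bash

python3 -m crank '[{"dx":0.004,"dy":0.02,"dz":0,"twist":0,"grip":-1},{"dx":0.01,"dy":0.05,"dz":0,"twist":0,"grip":-1},{"dx":0.016,"dy":0.083,"dz":0,"twist":0,"grip":-1},{"dx":0.022,"dy":0.116,"dz":0,"twist":0,"grip":-1},{"dx":0.028,"dy":0.149,"dz":0,"twist":0,"grip":-1}]'
python3 -m crank '[{"dx":0.007,"dy":0.033,"dz":0,"twist":0,"grip":-1},{"dx":0.013,"dy":0.066,"dz":0,"twist":0,"grip":-1},{"dx":0.019,"dy":0.096,"dz":0,"twist":0,"grip":-1},{"dx":0.0235,"dy":0.12,"dz":0,"twist":0,"grip":-1},{"dx":0.0255,"dy":0.1305,"dz":0,"twist":0,"grip":-1}]'
python3 -m crank '[{"dx":0,"dy":0,"dz":-0.01,"twist":0,"grip":-1},{"dx":0,"dy":0,"dz":-0.03,"twist":0,"grip":-1},{"dx":0,"dy":0,"dz":-0.05,"twist":0,"grip":-1},{"dx":0,"dy":0,"dz":-0.07,"twist":0,"grip":-1},{"dx":0,"dy":0,"dz":-0.08,"twist":0,"grip":-1}]'
python3 -m crank '[{"dx":0,"dy":0,"dz":0,"twist":0,"grip":-1},{"dx":0,"dy":0,"dz":0,"twist":0,"grip":-1},{"dx":0,"dy":0,"dz":0,"twist":0,"grip":-1},{"dx":0,"dy":0,"dz":0,"twist":0,"grip":-1},{"dx":0,"dy":0,"dz":0,"twist":0,"grip":-1}]'
```

```text
t: 14.02
eef_pos: [0.4744, -0.0937, 0.2755]
ee_rot: [3.141, 0.0, -0.399]
force: [1.0, -0.5, -1.2]
width: 0.0178
gripper_force: 40.0
t: 14.43
eef_pos: [0.5004, 0.0381, 0.2753]
ee_rot: [3.141, 0.001, -0.397]
force: [-0.2, -0.6, -0.7]
width: 0.0179
gripper_force: 40.0
t: 14.85
eef_pos: [0.4984, 0.0342, 0.1928]
ee_rot: [3.139, 0.003, -0.4]
force: [0.2, -0.6, -2.0]
width: 0.0176
gripper_force: 40.0
t: 15.27
eef_pos: [0.5007, 0.0356, 0.1968]
ee_rot: [-3.14, -0.001, -0.399]
force: [0.2, 0.8, -1.3]
width: 0.0174
gripper_force: 40.0
```

```bash

python3 -m crank '[{"dx":0,"dy":0,"dz":-0.008,"twist":0,"grip":-1},{"dx":0,"dy":0,"dz":-0.016,"twist":0,"grip":-1},{"dx":0,"dy":0,"dz":-0.02,"twist":0,"grip":-1},{"dx":0,"dy":0,"dz":-0.024,"twist":0,"grip":-1},{"dx":0,"dy":0,"dz":-0.027,"twist":0,"grip":-1}]'
python3 -m crank '[{"dx":0,"dy":0,"dz":-0.001,"twist":0,"grip":-1},{"dx":0,"dy":0,"dz":-0.002,"twist":0,"grip":-1},{"dx":0,"dy":0,"dz":-0.003,"twist":0,"grip":-1},{"dx":0,"dy":0,"dz":-0.003,"twist":0,"grip":-1},{"dx":0,"dy":0,"dz":-0.003,"twist":0,"grip":-1}]'
```

```text
t: 15.68
eef_pos: [0.4998, 0.0354, 0.1679]
ee_rot: [3.141, 0.001, -0.399]
force: [-0.5, -0.7, 0.2]
width: 0.0176
gripper_force: 40.0
t: 16.1
eef_pos: [0.5002, 0.0355, 0.1659]
ee_rot: [-3.141, -0.0, -0.399]
force: [0.7, 0.2, -1.0]
width: 0.0175
gripper_force: 40.0
```

Tip is in the hole with no side force. Continue down.

```bash

python3 -m crank '[{"dx":0,"dy":0,"dz":-0.004,"twist":0,"grip":-1},{"dx":0,"dy":0,"dz":-0.009,"twist":0,"grip":-1},{"dx":0,"dy":0,"dz":-0.014,"twist":0,"grip":-1},{"dx":0,"dy":0,"dz":-0.018,"twist":0,"grip":-1},{"dx":0,"dy":0,"dz":-0.018,"twist":0,"grip":-1}]'
```

```text
t: 16.52
eef_pos: [0.4994, 0.0353, 0.1465]
ee_rot: [3.14, 0.001, -0.399]
force: [-0.0, 0.3, -2.1]
width: 0.0177
gripper_force: 40.0
```

```bash

python3 -m crank '[{"dx":0,"dy":0,"dz":-0.003,"twist":0,"grip":-1},{"dx":0,"dy":0,"dz":-0.006,"twist":0,"grip":-1},{"dx":0,"dy":0,"dz":-0.009,"twist":0,"grip":-1},{"dx":0,"dy":0,"dz":-0.011,"twist":0,"grip":-1},{"dx":0,"dy":0,"dz":-0.012,"twist":0,"grip":-1}]'
```

```text
t: 16.93
eef_pos: [0.4999, 0.0354, 0.1354]
ee_rot: [3.141, 0.0, -0.399]
force: [-1.0, -0.3, -1.7]
width: 0.0181
gripper_force: 40.0
```

```bash

python3 -m crank '[{"dx":0,"dy":0,"dz":-0.0005,"twist":0,"grip":-1},{"dx":0,"dy":0,"dz":-0.001,"twist":0,"grip":-1},{"dx":0,"dy":0,"dz":-0.0015,"twist":0,"grip":-1},{"dx":0,"dy":0,"dz":-0.002,"twist":0,"grip":-1},{"dx":0,"dy":0,"dz":-0.002,"twist":0,"grip":-1}]'
```

```text
t: 17.35
eef_pos: [0.5001, 0.0355, 0.1338]
ee_rot: [-3.142, -0.0, -0.399]
force: [0.0, 0.1, -0.4]
width: 0.0179
gripper_force: 40.0
```

```bash

python3 -m crank '[{"dx":0,"dy":0,"dz":-0.0003,"twist":0,"grip":-1},{"dx":0,"dy":0,"dz":-0.0006,"twist":0,"grip":-1},{"dx":0,"dy":0,"dz":-0.0009,"twist":0,"grip":-1},{"dx":0,"dy":0,"dz":-0.001,"twist":0,"grip":-1},{"dx":0,"dy":0,"dz":-0.001,"twist":0,"grip":-1}]'
```

```text
t: 17.77
eef_pos: [0.5002, 0.0356, 0.1329]
ee_rot: [-3.141, -0.0, -0.399]
force: [-0.6, -0.9, -0.1]
width: 0.0178
gripper_force: 40.0
```

```bash

python3 -m crank '[{"dx":0,"dy":0,"dz":-0.0003,"twist":0,"grip":-1},{"dx":0,"dy":0,"dz":-0.0006,"twist":0,"grip":-1},{"dx":0,"dy":0,"dz":-0.0009,"twist":0,"grip":-1},{"dx":0,"dy":0,"dz":-0.001,"twist":0,"grip":-1},{"dx":0,"dy":0,"dz":-0.001,"twist":0,"grip":-1}]'
```

```text
t: 18.18
eef_pos: [0.501, 0.0356, 0.1326]
ee_rot: [-3.141, -0.002, -0.398]
force: [0.2, -0.4, 5.4]
width: 0.0179
gripper_force: 40.0
```

Seated on the hole floor: same height as at the start, now with 5 N upward. Release and back off straight up.

```bash

python3 -m crank '[{"dx":0,"dy":0,"dz":0.0007,"twist":0,"grip":-1},{"dx":0,"dy":0,"dz":0.0007,"twist":0,"grip":-0.4},{"dx":0,"dy":0,"dz":0.0007,"twist":0,"grip":0},{"dx":0,"dy":0,"dz":0.0007,"twist":0,"grip":0.5},{"dx":0,"dy":0,"dz":0.0007,"twist":0,"grip":0.8}]' 10
python3 -m crank '[{"dx":0,"dy":0,"dz":0,"twist":0,"grip":0.8},{"dx":0,"dy":0,"dz":0,"twist":0,"grip":0.8},{"dx":0,"dy":0,"dz":0,"twist":0,"grip":0.8},{"dx":0,"dy":0,"dz":0,"twist":0,"grip":0.8},{"dx":0,"dy":0,"dz":0,"twist":0,"grip":0.8}]'
python3 -m crank '[{"dx":0,"dy":0,"dz":0.01,"twist":0,"grip":0.8},{"dx":0,"dy":0,"dz":0.03,"twist":0,"grip":0.8},{"dx":0,"dy":0,"dz":0.06,"twist":0,"grip":0.8},{"dx":0,"dy":0,"dz":0.09,"twist":0,"grip":0.8},{"dx":0,"dy":0,"dz":0.12,"twist":0,"grip":0.8}]'
python3 -m crank '[{"dx":-0.03,"dy":0.01,"dz":0,"twist":0,"grip":0.8},{"dx":-0.06,"dy":0.02,"dz":0,"twist":0,"grip":0.8},{"dx":-0.07,"dy":0.025,"dz":0,"twist":0,"grip":0.8},{"dx":-0.07,"dy":0.025,"dz":0,"twist":0,"grip":0.8},{"dx":-0.07,"dy":0.025,"dz":0,"twist":0,"grip":0.8}]'
python3 - <<'E'
from h import *
w=arm.grab_frame("wrist")[:260,:,::-1];f=arm.grab_frame("scene")[140:270,190:360,::-1]
cv2.imwrite("pics/w7.png",np.hstack([cv2.resize(w[:,150:450],(346,300),interpolation=2),cv2.resize(f,(392,300),interpolation=2)]))
E
```

```text
t: 18.6
eef_pos: [0.4999, 0.0355, 0.1322]
ee_rot: [3.141, 0.0, -0.399]
force: [-0.3, -0.8, -0.8]
width: 0.0404
gripper_force: 0.0
t: 19.02
eef_pos: [0.5001, 0.0355, 0.1325]
ee_rot: [-3.142, 0.0, -0.399]
force: [-0.7, -0.3, -0.4]
width: 0.0734
gripper_force: 0.0
t: 19.43
eef_pos: [0.4999, 0.0353, 0.2547]
ee_rot: [-3.142, -0.0, -0.399]
force: [0.0, 0.5, -0.0]
width: 0.0787
gripper_force: 0.0
t: 19.85
eef_pos: [0.4301, 0.0608, 0.2536]
ee_rot: [-3.14, -0.001, -0.397]
force: [0.2, 0.4, 0.5]
width: 0.0788
gripper_force: 0.0
```

View pics/w7.png

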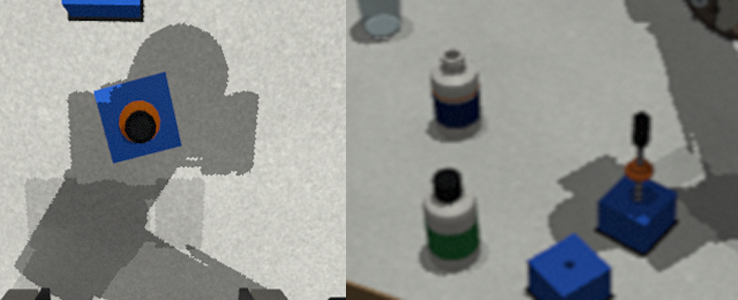

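The gauge stands upright in the near block (wrist crop 140,125; scene crop 640,130), with the collar raised at (639,170). The open bottle stands where it was at (455,95). Handing in.

```bash
python3 -c "
from station import arm
print(arm.job_done())"
```

```text
the job is handed in; nothing more can be done
None
```

I measured the bottle at about 75 mm deep inside, stood the gauge back fully down in its block with the collar where the bottle pushed it, and handed the job in at about 20 s.

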